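# Lay out the pipetting row

### The arm

A 7-joint arm with a two-finger parallel gripper is mounted at the origin on a cart in front of the work surface, level with it; the furniture and walls round the work are solid. World frame = base frame: x ahead of the robot, y to its left, z up, the work surface at z = 0. Lengths are in m, angles in rad, forces in N, time in s.
With the tool pointing down it reaches from about 0.4 to 0.85 m from the base axis. Payload 10.4 kg.
Tool frame: the origin (TCP) lies at the very end of the fingers, on their centre line; the grasp point (between the pads) lies 19 mm behind it (manip.tcp_to_grasp is the z of the grasp point in the tool frame, in m); z points along the fingers, x is the direction in which the jaws open and shut, and the axes are right-handed (so a half turn about z gives the same grasp; the last joint's range is limited). The gripper opens to 85 mm and grips with 20 to 120 N. Pads are 22 mm wide; open, the fingers measure 114 mm over their backs; the gripper's body (76 mm by 85 mm) begins 54 mm behind the grasp point. The pads swing forward as they close: fully open they stand 13 mm farther back than shut.
Start: joints at [1.095, 0.332, -0.065, 1.46, 0.022, 1.35, -0.088], TCP at [0.273, -0.562, 0.203] pointing down, gripper open.
Joint ranges: [-2.6, 2.6], [-0.5, 2.12], [-1.47, 1.34], [0.16, 2.42], [-1.27, 4.41], [0.06, 2.06], [-2.6, 2.6]. Speed limits (rad/s): [2.22, 2.22, 2.79, 2.79, 3.14, 3.14, 3.14].

### API

Orientations are given as a unit quaternion [x, y, z, w].
In Python, from workcell import manip gives the robot as it stands.
- The arm moves only by the tool servo_tool, never from a script. Its argument "moves" is a list of rows, each an object with "travel": the shift along the tool's x, y, z in mm, a list of three; "dr": the turn, a rotation vector about the tool's x, y, z in degrees, a list of three. A call has 1 to 12 rows; each row shifts and turns the commanded pose from where the row before left it, along the tool's axes as they then stand; what a row does not reach is not made up. A row lasts 1/8 s, in which the tool goes at most 62.5 mm and 10.7 degrees, less where a joint would pass 70% of its speed; a pose out of reach is approached as far as the arm can. A call is refused whole if a number of a shift passes 62.5 or a number of a turn 10.7, either way. A call with a gripper value outside its range is refused whole. "claw" is the closure, from 0 (fully open) to 1 (shut), set as the call begins (left out, the last holds). The fingers move at their own pace and stop on an object; "squeeze" is the grip in N (left out, the last holds). Time passes only in rows, so rows that do not move let the fingers close. It gives the time, the measured TCP pose, the force and the opening at its end, in the units of the state.
- manip.get_obs(): the state, without advancing time (a new reading comes with each control period).
- manip.camera(name): name is "scene" or "top"; returns the picture (420x560x3 uint8, blue, green, red); there is no depth.
- manip.calibration(name): a dict with "intrinsics" (3x3 intrinsics, pixels), "distortion" ([k1, k2, p1, p2, k3] as OpenCV has them; the pictures are not rectified), "view" (4x4, takes a point from world to camera coordinates). Camera axes: x right, y down, z forward; pixel columns grow to the right and rows downward; lengths in m; the calibration is good to about 2 mm. A picture is of the moment at which its call begins. calibration takes no time and is no camera call.
- manip.hand_in(): hands the job in, once; it reports no verdict.
The state is a dict: "clock": time; "joint_pos": joint angles; "joint_velocities": joint speeds; "tau": joint torques, N m; "position": TCP position; "ee_rot": TCP orientation; "ft_force": force on the tool from outside, world axes, zero at the start; "torque": the same for the moment, N m; "grip_width": opening from 0.0 (shut) to 1.0 (fully open).
Only numpy, scipy, OpenCV 4.12 (cv2) and the standard library are available. Lean on these libraries where they do the work, as an engineer would, in place of code of your own. Each camera call takes 0.05 s, during which the arm holds its last target. There are 200 camera calls.

### The job

Lay out the bench row for a pipetting run: stand the amber bottle on the cork mat between the tip box and the wash bottle, stand the small vial on the end mat beside the tip box, lay the tape roll flat on the end mat beside the wash bottle, and set the timer face up on top of the tip box. Put each thing in the middle of its place, keep the amber bottle and the vial upright all the way, and leave the tip box and the wash bottle standing where they are.

Things in the scene. Friction and masses are not known exactly. Their poses are not given: they have to be found in the camera images.
- amber_bottle: Amber reagent bottle with a black ribbed screw cap, 58 mm across, 125 mm tall, 0.22 kg; straight round body below, shoulder from about 85 mm, cap 40 mm across above 104 mm. Origin at the centre of its underside, z up. Loose; starts standing on the bench in front of the row, at one of four places that the four things to be set out share at random. 
- vial: Small screw-cap sample vial with black cap, 25 mm across, 55 mm tall, straight body up to 35 mm, cap above 44 mm. Origin at the centre of its underside, z up. Loose; starts standing on the bench in front of the row, at one of four places that the four things to be set out share at random. 
- tape_roll: Roll of cream label tape lying flat, 0.03 kg, 66 mm across, 20 mm thick (its hole does not let anything in). Origin at the centre of its underside, z up. Loose; starts standing on the bench in front of the row, at one of four places that the four things to be set out share at random. 
- lab_timer: Square cream countdown timer lying face up, 62 x 62 mm, 17 mm thick (19 mm with buttons). Origin at the centre of its underside, x and y along its sides, z up out of its face. Loose; starts standing on the bench in front of the row, at one of four places that the four things to be set out share at random. 
- tip_rack: Closed pipette tip box with clear lid, 68 mm deep (its x) by 118 mm wide (its y), its flat lid 62 mm deep and 64 mm above the bench; loose, 0.14 kg, the lid does not open. Origin at the centre of its underside, z up; x roughly away from the robot. It stands left or right of the middle mat.
- wash_bottle: White squeeze wash bottle, round body 62 mm across and 138 mm tall, cap to 154 mm, bent jet up to 187 mm; loose, 0.12 kg. Origin on the underside; the body's axis lies 16 mm along +x from the origin, the jet reaches 46 mm along -x. z up. It stands at the other side of the middle mat from the tip box.
- mat_mid: One of three identical round cork mats, 76 mm across and 4 mm thick, fixed flat on the bench in one straight row with the tip box and the wash bottle: mat, thing, mat, thing, mat, about 130 mm from each to the next. Origin at the centre of its underside, z up; x points away from the robot across the row, y along the row to the robot's left (row turned up to about 7 degrees). This is the middle one, between the tip box and the wash bottle.
- mat_left: One of three identical round cork mats, 76 mm across and 4 mm thick, fixed flat on the bench in one straight row with the tip box and the wash bottle: mat, thing, mat, thing, mat, about 130 mm from each to the next. Origin at the centre of its underside, z up; x points away from the robot across the row, y along the row to the robot's left (row turned up to about 7 degrees). This is the end mat at the robot's left.
- mat_right: One of three identical round cork mats, 76 mm across and 4 mm thick, fixed flat on the bench in one straight row with the tip box and the wash bottle: mat, thing, mat, thing, mat, about 130 mm from each to the next. Origin at the centre of its underside, z up; x points away from the robot across the row, y along the row to the robot's left (row turned up to about 7 degrees). This is the end mat at the robot's right.
Mind the look-alikes: they are no part of the job. Leave any purple look-alike of the mat_mid alone.

How it is judged:
By the outcome, as a careful person would: the job done as asked, in the order asked, and still so for the second after the job is handed in, with the robot touching nothing.
It also fails if it takes over 112 s, if anything falls off the work surface, if the arm or the gripper's body presses on something with over 40 N, if the wrist force passes 120 N, or if a joint passes its speed limit or range.

## Working session

There is one attempt and no reset: what is moved stays moved. The work goes in short steps, Python scripts to look and compute and a tool call to move; the robot and the scene stay as the last step left them, time stands still between calls to the robot, and variables do not carry over. Pictures are saved under pics/ and viewed, on a budget of 14 in all, crops included, one or two more only if the job needs it, and the job is handed in when it is done.

Besides the shell and the picture viewer there is one more tool, called after ">>>" in YAML: its name, and indented under it one key for each argument. servo_tool: Moves the arm, as the interface text tells. Its arguments: {"type":"object","properties":{"moves":{"type":"array","items":{"type":"object","properties":{"travel":{"type":"array","items":{"type":"number"}},"dr":{"type":"array","items":{"type":"number"}}}}},"claw":{"type":"number"},"squeeze":{"type":"number"}},"required":["moves"]}

```bash
mkdir -p pics; ls
python3 - <<'E'
from workcell import manip
import cv2
for n in("scene","top"):
    cv2.imwrite(f"pics/{n}0.png",manip.camera(n)); c=manip.calibration(n); print(n,c)
o=manip.get_obs(); print(o, manip.tcp_to_grasp)
E
```

```text
pics
scene {'intrinsics': array([[493.92762143,   0.        , 281.59274989],
       [  0.        , 493.92762143, 216.17529659],
       [  0.        ,   0.        ,   1.        ]]), 'distortion': array([-0.15601089,  0.        ,  0.        ,  0.        ,  0.        ]), 'view': array([[-0.86999528, -0.4926046 , -0.02118787,  0.49850294],
       [-0.30227257,  0.56681142, -0.76639161,  0.190516  ],
       [ 0.38953756, -0.66035257, -0.64202412,  0.91832651],
       [ 0.        ,  0.        ,  0.        ,  1.        ]])}
top {'intrinsics': array([[487.49478575,   0.        , 278.08357853],
       [  0.        , 487.49478575, 201.53845542],
       [  0.        ,   0.        ,   1.        ]]), 'distortion': array([-0.05980719,  0.        ,  0.        ,  0.        ,  0.        ]), 'view': array([[-1.80950969e-02, -9.99833506e-01, -2.35132022e-03,
         6.27344514e-02],
       [-9.86483570e-01,  1.82364463e-02, -1.62842250e-01,
         5.48557913e-01],
       [ 1.62858017e-01, -6.27107525e-04, -9.86649316e-01,
         1.17712162e+00],
       [ 0.00000000e+00,  0.00000000e+00,  0.00000000e+00,
         1.00000000e+00]])}
{'clock': 0.1, 'joint_pos': array([ 1.09537403,  0.33281159, -0.06470722,  1.46082799,  0.021598  ,
        1.34987349, -0.08850704]), 'joint_velocities': array([ 1.34042280e-03, -7.42033161e-04, -1.74734695e-03, -2.29418405e-03,
       -4.38106346e-05, -6.09281149e-04, -6.67891738e-05]), 'tau': array([ 1.70003364e-03, -6.26748705e+01,  4.95359511e-02, -3.92430067e+01,
        1.63825782e-02,  7.00976947e-03,  2.23365970e-05]), 'position': array([ 0.27328975, -0.56169491,  0.2021077 ]), 'ee_rot': array([ 8.47797360e-01, -5.30319962e-01, -5.31855528e-04, -3.03905287e-04]), 'ft_force': array([ 0.67200757, -0.05393225,  0.61275041]), 'torque': array([-2.16395512e-02,  3.77556293e-05, -7.98477189e-03]), 'grip_width': 1.0037465990818324} -0.0187
```

View pics/top0.png

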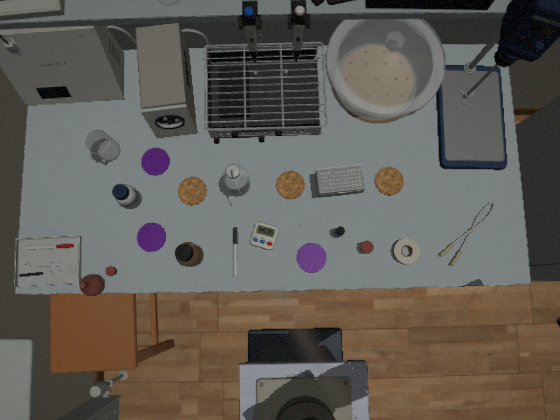

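View pics/scene0.png

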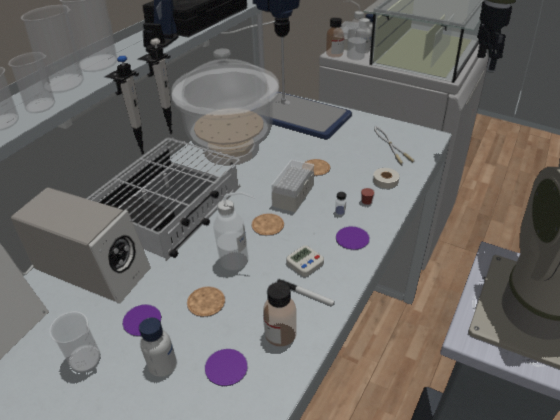

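Top view: amber bottle (188,254), timer (264,236), vial (339,231), tape (406,250); mats at (192,190), (290,184), (389,181), wash bottle (235,180), tip box (340,180). So the tape goes on the left mat and the vial on the right. The scene view agrees.

```bash
cat > h.py <<'E'
from workcell import manip
import cv2, numpy as np
def pt(cam,uv,z):
    c=manip.calibration(cam); V=c["view"]; R,t=V[:3,:3],V[:3,3]
    p=cv2.undistortPoints(np.float32(uv).reshape(-1,1,2),c["intrinsics"],c["distortion"]).reshape(-1,2)
    d=np.c_[p,np.ones(len(p))]@R; o=-R.T@t
    return (o+d*((z-o[2])/d[:,2])[:,None])[:,:2]
def px(cam,P):
    c=manip.calibration(cam); V=c["view"]
    return cv2.projectPoints(np.float32(P).reshape(-1,1,3),cv2.Rodrigues(V[:3,:3])[0],V[:3,3],c["intrinsics"],c["distortion"])[0].reshape(-1,2)
def blobs(img,lo,hi,roi,amin=60):
    x0,y0,x1,y1=roi; h=cv2.cvtColor(img,cv2.COLOR_BGR2HSV)
    m=np.zeros(h.shape[:2],np.uint8); m[y0:y1,x0:x1]=cv2.inRange(h,lo,hi)[y0:y1,x0:x1]
    cs=cv2.findContours(m,cv2.RETR_EXTERNAL,cv2.CHAIN_APPROX_NONE)[0]
    return [c for c in cs if cv2.contourArea(c)>amin]
E
python3 - <<'E'
from h import *
im=cv2.imread("pics/top0.png"); h=cv2.cvtColor(im,cv2.COLOR_BGR2HSV)
for p in [(192,190),(264,229),(255,240),(396,250),(340,180),(180,255),(188,250),(339,231),(330,220),(235,180),(220,220)]: print(p,h[p[1],p[0]])
for c in blobs(im,(5,90,90),(25,255,255),(150,150,430,215),200):
    w=pt("top",c.reshape(-1,2),.004); (x,y),(a,b),t=cv2.minAreaRect(np.float32(w)); print("mat",cv2.boundingRect(c),(x,y),a,b)
im2=im[140:290,140:440]; cv2.imwrite("pics/crop0.png",cv2.resize(im2,(800,400),interpolation=cv2.INTER_CUBIC))
E
```

```text
(192, 190) [ 17 136 122]
(264, 229) [49 89 40]
(255, 240) [108 158 123]
(396, 250) [ 26  25 142]
(340, 180) [ 45   5 113]
(180, 255) [105  24  21]
(188, 250) [10 23 34]
(339, 231) [40 33 23]
(330, 220) [ 90   8 130]
(235, 180) [ 75   8 134]
(220, 220) [ 86  16 130]
mat (178, 177, 29, 28) (0.589889645576477, 0.276816189289093) 0.07346927374601364 0.07166145741939545
mat (276, 171, 29, 28) (0.6010057330131531, 0.020762458443641663) 0.07305077463388443 0.0717853456735611
mat (375, 167, 29, 28) (0.6070396304130554, -0.23871807754039764) 0.07193027436733246 0.07083062827587128
```

View pics/crop0.png

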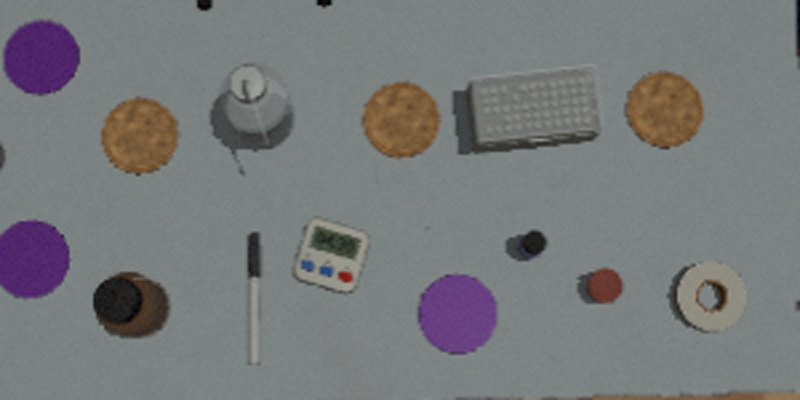

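The close crop shows: amber cap at full-frame (184,252), vial cap (340,231), tape (407,251), timer (264,236), lid corners around (317,171)-(365,190).

Run:
```python
from h import *
f=lambda q:np.array(q)/2.667+[140,140]-[.3,.3]
im=cv2.imread("pics/top0.png")
print("cap",pt("top",f([[118,300]]),.125),"vial",pt("top",f([[533,242]]),.055))
for n,roi,z,lo,hi in (("tape",(390,235,425,268),.02,(15,14,115),(40,90,255)),("timer",(246,218,282,254),.017,(15,14,115),(40,90,255)),("lid",(310,160,370,200),.064,(0,0,90),(75,255,255)),):
    for c in blobs(im,lo,hi,roi,80):
        w=pt("top",c.reshape(-1,2),z); print(n,cv2.boundingRect(c),cv2.minAreaRect(np.float32(w)))
print("timer",pt("top",f([[312,218],[369,236],[351,293],[294,276]]),.017))
print("lid",pt("top",f([[472,82],[596,66],[600,133],[474,150]]),.064))
# scene view circles
print("scene cap",pt("scene",[[279,294]],.125),"vialcap",pt("scene",[[341,195.5]],.055),"tape",pt("scene",[[386,177]],.02))
print("amber base check px", px("scene",[[.41,.28,0.]]))
```

```text
cap [[0.42192841 0.27221136]] vial [[ 0.47299826 -0.09744345]]
tape (394, 238, 26, 26) ((0.4224512279033661, -0.26961588859558105), (0.06403559446334839, 0.06309551000595093), 88.72709655761719)
timer (251, 222, 27, 27) ((0.4685288369655609, 0.08985710889101028), (0.05990145355463028, 0.05960289016366005), 72.33470916748047)
lid (317, 164, 49, 30) ((0.5990855693817139, -0.10411986708641052), (0.06896670907735825, 0.11660439521074295), 4.847270488739014)
timer [[0.5038442  0.10813849]
 [0.48556964 0.05398282]
 [0.43163954 0.07200845]
 [0.44871294 0.12585322]]
lid [[ 0.62331381 -0.04499281]
 [ 0.63664405 -0.16197774]
 [ 0.57261076 -0.16266437]
 [ 0.5587068  -0.04482344]]
scene cap [[0.41543859 0.28159349]] vialcap [[ 0.46910554 -0.09514319]] tape [[ 0.41683326 -0.26181803]]
amber base check px [[283.71475 339.5299 ]]
```

>>> servo_tool:
  moves:
    - {"dr":[0,0,-10.67]}
    - {"dr":[0,0,-10.67]}
    - {"dr":[0,0,-10.67]}
    - {"dr":[0,0,-10.67]}
    - {"dr":[0,0,-10.67]}
    - {"dr":[0,0,-10.67]}
    - {"travel":[37,-40,0]}
    - {"travel":[37,-40,0]}
    - {"travel":[37,-40,0]}
    - {"travel":[37,-40,0]}
    - {"travel":[0,-50,0]}
    - {"travel":[0,-50,0]}
  claw: 0
  squeeze: 50

```text
$.moves[0]: bad value
```

>>> servo_tool:
  moves:
    - {"travel":[0,-55,0]}
    - {"travel":[0,-55,0]}
    - {"travel":[0,-55,0]}
    - {"travel":[0,-55,0]}
    - {"travel":[0,-55,0]}
    - {"travel":[0,-55,0]}
    - {"travel":[0,-55,0]}
    - {"travel":[0,-55,0]}
    - {"travel":[0,-55,0]}
    - {"travel":[0,-55,0]}
    - {"travel":[0,-25,0]}
    - {}

```text
$.moves[0]: bad value
```

>>> servo_tool:
  moves:
    - {"travel":[0,0,0],"dr":[0,0,-10.67]}
    - {"travel":[0,0,0],"dr":[0,0,-10.67]}
    - {"travel":[0,0,0],"dr":[0,0,-10.67]}
    - {"travel":[0,0,0],"dr":[0,0,-10.67]}
    - {"travel":[0,0,0],"dr":[0,0,-10.67]}
    - {"travel":[0,0,0],"dr":[0,0,-10.67]}
    - {"travel":[37,-40,0],"dr":[0,0,0]}
    - {"travel":[37,-40,0],"dr":[0,0,0]}
    - {"travel":[37,-40,0],"dr":[0,0,0]}
    - {"travel":[37,-40,0],"dr":[0,0,0]}
    - {"travel":[0,-50,0],"dr":[0,0,0]}
    - {"travel":[0,-50,0],"dr":[0,0,0]}
  claw: 0
  squeeze: 50

```text
clock: 1.6
position: [0.4217, -0.3002, 0.2023]
ee_rot: [1.0, 0.0, -0.0, -0.0]
ft_force: [0.8, 0.5, 0.4]
grip_width: 0.998
```

>>> servo_tool:
  moves:
    - {"travel":[0,-55,0],"dr":[0,0,0]}
    - {"travel":[0,-55,0],"dr":[0,0,0]}
    - {"travel":[0,-55,0],"dr":[0,0,0]}
    - {"travel":[0,-55,0],"dr":[0,0,0]}
    - {"travel":[0,-55,0],"dr":[0,0,0]}
    - {"travel":[0,-55,0],"dr":[0,0,0]}
    - {"travel":[0,-55,0],"dr":[0,0,0]}
    - {"travel":[0,-55,0],"dr":[0,0,0]}
    - {"travel":[0,-55,0],"dr":[0,0,0]}
    - {"travel":[0,-55,0],"dr":[0,0,0]}
    - {"travel":[-2,-25,0],"dr":[0,0,0]}
    - {"travel":[0,0,0],"dr":[0,0,0]}

```text
clock: 3.1
position: [0.4189, 0.2748, 0.2025]
ee_rot: [1.0, 0.002, -0.001, -0.001]
ft_force: [-0.2, -0.8, -0.4]
grip_width: 0.999
```

Run:
```python
from h import *
a=manip.camera("scene")[200:400,180:400]; b=manip.camera("top")[170:310,110:270]
cv2.imwrite("pics/a1.png",np.hstack([cv2.resize(a,(418,380)),cv2.resize(b,(380,380))])); print(manip.get_obs()["position"])
```

```text
[0.41995658 0.27221717 0.20241968]
```

View pics/a1.png

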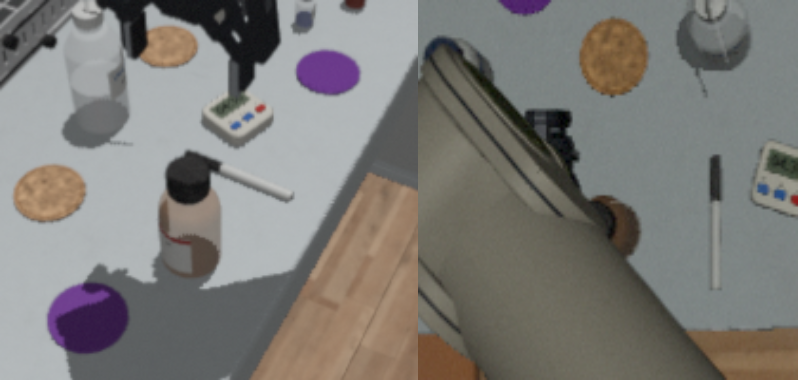

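The gripper hangs over the bottle with jaws in the x direction; I'll check its finger tips' projection against the picture.

Run:
```python
from h import *
P=[[.42,.272,.202],[.4625,.272,.215],[.3775,.272,.215],[.42,.275,.125],[.42,.275,0]]
print(px("scene",P),px("top",P))
im=cv2.imread("pics/scene0.png")
# amber base: bottle silhouette in scene, axis & base
for n,roi in(("cap",(262,278,296,310)),):
    for c in blobs(im,(0,0,0),(180,255,45),roi,100): print(cv2.boundingRect(c),pt("scene",c.reshape(-1,2).mean(0)[None],.115))
im=cv2.imread("pics/top0.png")
for roi,z in(((170,240,198,266),.12),((332,222,348,240),.05)):
    for c in blobs(im,(0,0,0),(180,255,45),roi,20): print(cv2.boundingRect(c),pt("top",c.reshape(-1,2).mean(0)[None],z))
```

```text
[[278.29526 256.35907]
 [254.78683 241.52742]
 [302.39355 259.58078]
 [278.5861  290.3754 ]
 [280.30933 335.4423 ]] [[177.14038 250.91997]
 [176.15749 230.63481]
 [175.6173  270.67188]
 [182.73291 253.0422 ]
 [192.25935 255.90578]]
(268, 280, 27, 27) [[0.41954016 0.2691918 ]]
(175, 244, 19, 17) [[0.42160523 0.27418753]]
(336, 227, 8, 8) [[ 0.47297293 -0.09841522]]
```

The fingertips match the projection (about 13 mm back, as stated) and straddle the bottle. Descending and gripping.

>>> servo_tool:
  moves:
    - {"travel":[0,0,25],"dr":[0,0,0]}
    - {"travel":[0,0,30],"dr":[0,0,0]}
    - {"travel":[0,0,30],"dr":[0,0,0]}
    - {"travel":[0,0,30],"dr":[0,0,0]}
    - {"travel":[0,0,20],"dr":[0,0,0]}
    - {"travel":[0,0,10],"dr":[0,0,0]}
    - {"travel":[0,0,0],"dr":[0,0,0]}
    - {"travel":[0,0,0],"dr":[0,0,0]}

```text
clock: 4.2
position: [0.4205, 0.2732, 0.0586]
ee_rot: [1.0, -0.0, 0.001, -0.0]
ft_force: [0.5, -1.8, -0.5]
grip_width: 1.0
```

>>> servo_tool:
  moves:
    - {"travel":[0,0,0],"dr":[0,0,0]}
    - {"travel":[0,0,0],"dr":[0,0,0]}
    - {"travel":[0,0,0],"dr":[0,0,0]}
    - {"travel":[0,0,0],"dr":[0,0,0]}
    - {"travel":[0,0,0],"dr":[0,0,0]}
    - {"travel":[0,0,0],"dr":[0,0,0]}
    - {"travel":[0,0,0],"dr":[0,0,0]}
    - {"travel":[0,0,0],"dr":[0,0,0]}
  claw: 1
  squeeze: 50

```text
clock: 5.2
position: [0.4205, 0.2732, 0.0586]
ee_rot: [1.0, -0.0, 0.001, -0.0]
ft_force: [-1.6, -0.4, 7.9]
grip_width: 0.497
```

>>> servo_tool:
  moves:
    - {"travel":[0,0,0],"dr":[0,0,0]}
    - {"travel":[0,0,0],"dr":[0,0,0]}

```text
clock: 5.45
position: [0.4204, 0.2732, 0.0585]
ee_rot: [1.0, -0.0, 0.001, -0.0]
ft_force: [-1.6, -0.5, 6.6]
grip_width: 0.498
```

Run:
```python
from h import *
a=manip.camera("scene")[230:370,200:340]; 
cv2.imwrite("pics/a2.png",cv2.resize(a,(580,580),interpolation=cv2.INTER_CUBIC)); o=manip.get_obs();print(o["grip_width"],o["ft_force"])
```

```text
0.49017566624064535 [-0.50850083 -0.35368999  6.38831614]
```

View pics/a2.png

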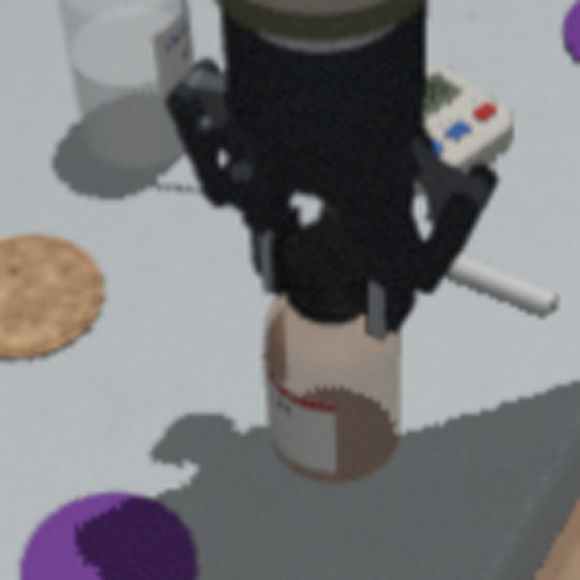

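Run:
```python
from h import *
for z in(.06,.08,.1,.12): print(z,px("scene",[[.399,.272,z],[.442,.272,z]]).round().tolist())
o=manip.get_obs();print(o["joint_pos"],o["ee_rot"],o["tau"])
```

```text
0.06 [[291.0, 318.0], [270.0, 309.0]]
0.08 [[291.0, 311.0], [269.0, 302.0]]
0.1 [[291.0, 303.0], [269.0, 294.0]]
0.12 [[291.0, 296.0], [268.0, 287.0]]
[ 0.19125509  0.35388081 -0.97662944  1.90875658  0.3374098   1.05322628
 -0.92779061] [ 9.99999760e-01 -4.23294116e-04  5.35718021e-04 -1.20087975e-04] [ -0.26796444 -39.84678268  -9.78652954 -31.05960846   0.11652076
  -0.52178543   0.04156066]
```

The pads stopped at 0.49 (about 42 mm), so they hold the shoulder or cap, not the body: tips seem ~20 mm higher than the reported TCP suggests. I'll reopen, go lower in small steps watching force.

>>> servo_tool:
  moves:
    - {"travel":[0,0,0],"dr":[0,0,0]}
    - {"travel":[0,0,0],"dr":[0,0,0]}
    - {"travel":[0,0,0],"dr":[0,0,0]}
    - {"travel":[0,0,0],"dr":[0,0,0]}
    - {"travel":[0,0,4],"dr":[0,0,0]}
    - {"travel":[0,0,0],"dr":[0,0,0]}
  claw: 0

```text
clock: 6.25
position: [0.4197, 0.2727, 0.0534]
ee_rot: [1.0, -0.0, -0.0, 0.0]
ft_force: [-0.3, -0.5, 0.5]
grip_width: 0.999
```

Run:
```python
from h import *
a=manip.camera("scene")[230:370,200:340]; 
cv2.imwrite("pics/a3.png",cv2.resize(a,(580,580),interpolation=cv2.INTER_CUBIC)); o=manip.get_obs();print(o["grip_width"],o["ft_force"],o["position"])
```

```text
0.9994599762965398 [-0.69862645  0.31320746  0.38965716] [0.41983346 0.27280016 0.05356007]
```

View pics/a3.png

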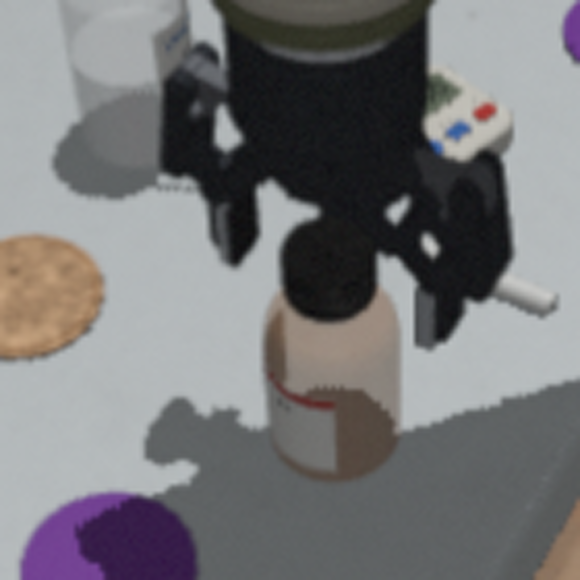

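Fingertips are visibly ~18 mm above where the TCP figure puts them, with clear room between palm and cap. Lowering 14 mm.

>>> servo_tool:
  moves:
    - {"travel":[0,0,5],"dr":[0,0,0]}
    - {"travel":[0,0,5],"dr":[0,0,0]}
    - {"travel":[0,0,4],"dr":[0,0,0]}
    - {"travel":[0,0,0],"dr":[0,0,0]}

```text
clock: 6.8
position: [0.4197, 0.2728, 0.0394]
ee_rot: [1.0, -0.0, -0.0, 0.0]
ft_force: [-0.2, -0.2, -0.2]
grip_width: 1.001
```

>>> servo_tool:
  moves:
    - {"travel":[0,0,0],"dr":[0,0,0]}
    - {"travel":[0,0,0],"dr":[0,0,0]}
    - {"travel":[0,0,0],"dr":[0,0,0]}
    - {"travel":[0,0,0],"dr":[0,0,0]}
    - {"travel":[0,0,0],"dr":[0,0,0]}
    - {"travel":[0,0,0],"dr":[0,0,0]}
  claw: 1
  squeeze: 50

```text
clock: 7.55
position: [0.4202, 0.2731, 0.0407]
ee_rot: [1.0, -0.0, 0.0, 0.0]
ft_force: [-3.6, -2.5, 10.1]
grip_width: 0.636
```

>>> servo_tool:
  moves:
    - {"travel":[0,0,0],"dr":[0,0,0]}
    - {"travel":[0,0,0],"dr":[0,0,0]}
    - {"travel":[0,0,0],"dr":[0,0,0]}
    - {"travel":[0,0,4],"dr":[0,0,0]}
    - {"travel":[0,0,4],"dr":[0,0,0]}
    - {"travel":[0,0,0],"dr":[0,0,0]}
  claw: 0

```text
clock: 8.3
position: [0.4197, 0.2727, 0.0313]
ee_rot: [1.0, -0.0, -0.0, 0.0]
ft_force: [-0.2, -0.2, -0.2]
grip_width: 1.003
```

>>> servo_tool:
  moves:
    - {"travel":[0,0,0],"dr":[0,0,0]}
    - {"travel":[0,0,0],"dr":[0,0,0]}
    - {"travel":[0,0,0],"dr":[0,0,0]}
    - {"travel":[0,0,0],"dr":[0,0,0]}
    - {"travel":[0,0,0],"dr":[0,0,0]}
    - {"travel":[0,0,0],"dr":[0,0,0]}
  claw: 1
  squeeze: 50

```text
clock: 9.05
position: [0.4201, 0.273, 0.0324]
ee_rot: [1.0, -0.0, 0.0, 0.0]
ft_force: [-2.4, -3.4, 7.6]
grip_width: 0.645
```

>>> servo_tool:
  moves:
    - {"travel":[0,0,-10],"dr":[0,0,0]}
    - {"travel":[0,0,-20],"dr":[0,0,0]}
    - {"travel":[0,0,-20],"dr":[0,0,0]}
    - {"travel":[0,0,-20],"dr":[0,0,0]}
    - {"travel":[0,20,0],"dr":[0,0,0]}
    - {"travel":[0,40,0],"dr":[0,0,0]}
    - {"travel":[0,45,0],"dr":[0,0,0]}
    - {"travel":[0,45,0],"dr":[0,0,0]}
    - {"travel":[0,45,0],"dr":[0,0,0]}
    - {"travel":[0,38,0],"dr":[0,0,0]}
    - {"travel":[0,20,0],"dr":[0,0,0]}
    - {"travel":[0,0,0],"dr":[0,0,0]}

```text
clock: 10.55
position: [0.4201, 0.0186, 0.1026]
ee_rot: [1.0, -0.002, 0.0, 0.0]
ft_force: [-0.3, 0.3, -1.9]
grip_width: 0.648
```

>>> servo_tool:
  moves:
    - {"travel":[20,0,0],"dr":[0,0,0]}
    - {"travel":[35,0,0],"dr":[0,0,0]}
    - {"travel":[35,0,0],"dr":[0,0,0]}
    - {"travel":[35,0,0],"dr":[0,0,0]}
    - {"travel":[35,0,0],"dr":[0,0,0]}
    - {"travel":[20,0,0],"dr":[0,0,0]}
    - {"travel":[0,0,20],"dr":[0,0,0]}
    - {"travel":[0,0,20],"dr":[0,0,0]}
    - {"travel":[0,0,10],"dr":[0,0,0]}
    - {"travel":[0,0,0],"dr":[0,0,0]}

```text
clock: 11.8
position: [0.5988, 0.0197, 0.0509]
ee_rot: [1.0, -0.0, -0.001, 0.0]
ft_force: [0.6, 0.3, -2.2]
grip_width: 0.642
```

Run:
```python
from h import *
a=manip.camera("scene")[120:320,160:380]; b=manip.camera("top")[130:250,200:360]
cv2.imwrite("pics/a4.png",np.hstack([cv2.resize(a,(418,380)),cv2.resize(b,(380,285)) if 0 else cv2.resize(b,(380,380))])); o=manip.get_obs();print(o["grip_width"],o["ft_force"],o["position"])
```

```text
0.6440071806985416 [ 0.83049124 -0.08693845 -2.85186581] [0.59992929 0.01975941 0.05230827]
```

View pics/a4.png

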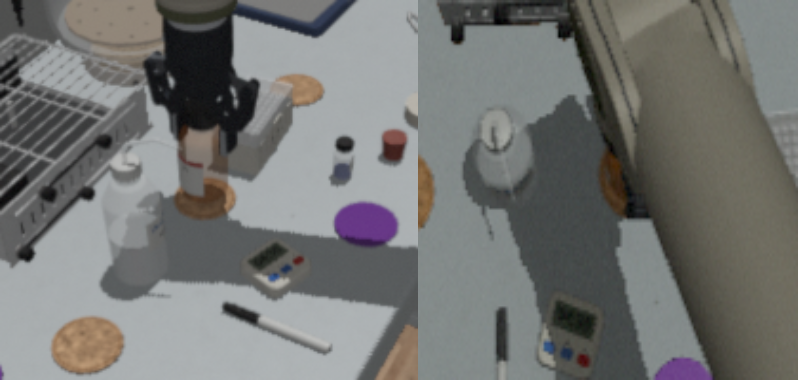

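Bottle is held upright above the middle mat. The neighbours are undisturbed. Lowering.

>>> servo_tool:
  moves:
    - {"travel":[0,0,6],"dr":[0,0,0]}
    - {"travel":[0,0,5],"dr":[0,0,0]}
    - {"travel":[0,0,3],"dr":[0,0,0]}
    - {"travel":[0,0,1],"dr":[0,0,0]}
    - {"travel":[0,0,0],"dr":[0,0,0]}

```text
clock: 12.52
position: [0.5999, 0.0198, 0.0369]
ee_rot: [1.0, -0.0, 0.0, -0.0]
ft_force: [-0.1, -0.5, -3.0]
grip_width: 0.645
```

>>> servo_tool:
  moves:
    - {"travel":[0,0,1.5],"dr":[0,0,0]}
    - {"travel":[0,0,0],"dr":[0,0,0]}

```text
clock: 12.78
position: [0.6002, 0.0199, 0.0365]
ee_rot: [1.0, -0.0, 0.0, 0.0]
ft_force: [-2.9, -0.7, 8.2]
grip_width: 0.645
```

>>> servo_tool:
  moves:
    - {"travel":[0,0,0],"dr":[0,0,0]}
    - {"travel":[0,0,0],"dr":[0,0,0]}
    - {"travel":[0,0,0],"dr":[0,0,0]}
    - {"travel":[0,0,0],"dr":[0,0,0]}
    - {"travel":[0,0,-20],"dr":[0,0,0]}
    - {"travel":[0,0,-40],"dr":[0,0,0]}
    - {"travel":[0,0,-50],"dr":[0,0,0]}
    - {"travel":[0,0,-30],"dr":[0,0,0]}
    - {"travel":[-40,36,0],"dr":[0,0,0]}
    - {"travel":[-44,40,0],"dr":[0,0,0]}
    - {"travel":[-44,42,0],"dr":[0,0,0]}
    - {"travel":[0,0,0],"dr":[0,0,0]}
  claw: 0

```text
clock: 14.28
position: [0.4693, -0.1024, 0.1765]
ee_rot: [1.0, -0.004, -0.0, 0.002]
ft_force: [-0.1, 0.4, -0.1]
grip_width: 0.999
```

Run:
```python
from h import *
a=manip.camera("scene"); cv2.imwrite("pics/s5.png",a); cv2.imwrite("pics/t5.png",manip.camera("top"))
cv2.imwrite("pics/a5.png",cv2.resize(a[100:310,160:420],(780,630))[:600]); o=manip.get_obs();print(o["grip_width"],o["ft_force"],o["position"])
```

```text
1.0023546501966092 [ 0.70188363 -0.91901956  0.64178597] [ 0.47202202 -0.09844887  0.17666614]
```

View pics/a5.png

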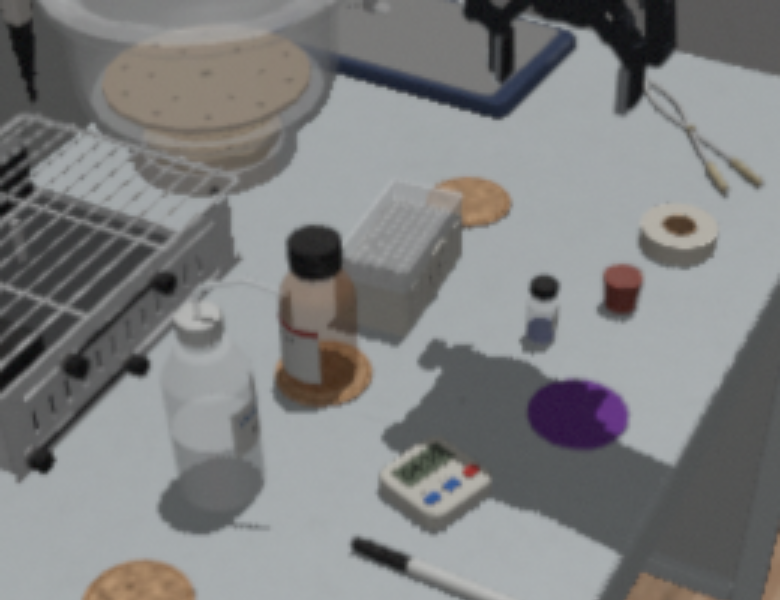

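Amber stands centred on the middle mat with cork evenly round it; gripper is over the vial. Descending on the vial.

>>> servo_tool:
  moves:
    - {"travel":[0,0,30],"dr":[0,0,0]}
    - {"travel":[0,0,40],"dr":[0,0,0]}
    - {"travel":[0,0,40],"dr":[0,0,0]}
    - {"travel":[0,0,35],"dr":[0,0,0]}
    - {"travel":[0,0,20],"dr":[0,0,0]}
    - {"travel":[0,0,10],"dr":[0,0,0]}
    - {"travel":[0,0,4],"dr":[0,0,0]}
    - {"travel":[0,0,0],"dr":[0,0,0]}

```text
clock: 15.38
position: [0.4724, -0.0982, -0.003]
ee_rot: [1.0, -0.0, 0.001, 0.0]
ft_force: [-0.3, 0.4, 0.0]
grip_width: 1.001
```

>>> servo_tool:
  moves:
    - {"travel":[0,0,0],"dr":[0,0,0]}
    - {"travel":[0,0,0],"dr":[0,0,0]}
    - {"travel":[0,0,0],"dr":[0,0,0]}
    - {"travel":[0,0,0],"dr":[0,0,0]}
    - {"travel":[0,0,0],"dr":[0,0,0]}
    - {"travel":[0,0,0],"dr":[0,0,0]}
    - {"travel":[0,0,0],"dr":[0,0,0]}
    - {"travel":[0,0,0],"dr":[0,0,0]}
  claw: 1
  squeeze: 30

```text
clock: 16.38
position: [0.472, -0.0982, -0.0035]
ee_rot: [1.0, -0.0, 0.0, 0.0]
ft_force: [-0.9, 0.1, 4.9]
grip_width: 0.269
```

Run:
```python
from h import *
a=manip.camera("scene"); 
cv2.imwrite("pics/a6.png",cv2.resize(a[150:250,290:410],(720,600),interpolation=cv2.INTER_CUBIC)); o=manip.get_obs();print(o["grip_width"],o["ft_force"],o["position"])
for z in (0,.02,.04): print(px("scene",[[.472-.0125,-.098,z],[.472+.0125,-.098,z]]))
```

```text
0.2690321425273237 [-1.43690276  0.56684811  5.85906502] [ 0.47195529 -0.09826645 -0.00345403]
[[343.92615 214.5108 ]
 [334.29996 211.34384]]
[[344.43567 207.92139]
 [334.69858 204.77055]]
[[344.95297 201.18509]
 [335.1029  198.05232]]
```

View pics/a6.png

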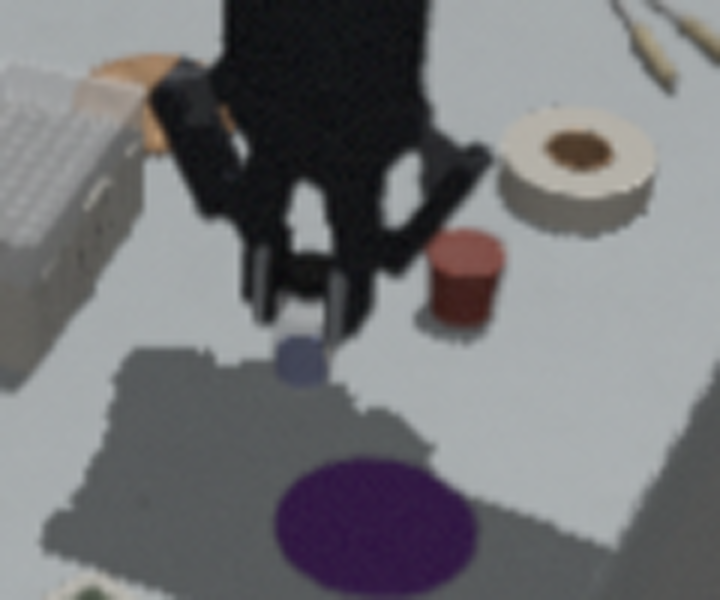

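Vial held on its straight body. Lifting and carrying around the front to the right mat.

>>> servo_tool:
  moves:
    - {"travel":[0,0,-10],"dr":[0,0,0]}
    - {"travel":[0,0,-30],"dr":[0,0,0]}
    - {"travel":[0,0,-30],"dr":[0,0,0]}
    - {"travel":[0,20,0],"dr":[0,0,0]}
    - {"travel":[0,40,0],"dr":[0,0,0]}
    - {"travel":[0,40,0],"dr":[0,0,0]}
    - {"travel":[0,25,0],"dr":[0,0,0]}
    - {"travel":[10,15.5,0],"dr":[0,0,0]}
    - {"travel":[40,0,0],"dr":[0,0,0]}
    - {"travel":[45,0,0],"dr":[0,0,0]}
    - {"travel":[40,0,0],"dr":[0,0,0]}
    - {"travel":[0,0,0],"dr":[0,0,0]}

```text
clock: 17.92
position: [0.6087, -0.2372, 0.0661]
ee_rot: [1.0, 0.001, 0.0, -0.001]
ft_force: [-0.2, -0.4, -1.3]
grip_width: 0.272
```

>>> servo_tool:
  moves:
    - {"travel":[0,0,20],"dr":[0,0,0]}
    - {"travel":[0,0,20],"dr":[0,0,0]}
    - {"travel":[0,0,15],"dr":[0,0,0]}
    - {"travel":[0,0,6],"dr":[0,0,0]}
    - {"travel":[0,0,3],"dr":[0,0,0]}
    - {"travel":[0,0,1.5],"dr":[0,0,0]}
    - {"travel":[0,0,0],"dr":[0,0,0]}

```text
clock: 18.8
position: [0.607, -0.2388, 0.0012]
ee_rot: [1.0, -0.0, 0.0, 0.0]
ft_force: [0.3, -0.0, -0.4]
grip_width: 0.275
```

>>> servo_tool:
  moves:
    - {"travel":[0,0,1],"dr":[0,0,0]}
    - {"travel":[0,0,0],"dr":[0,0,0]}

```text
clock: 19.05
position: [0.6071, -0.2389, 0.0007]
ee_rot: [1.0, -0.0, 0.0, 0.0]
ft_force: [-0.9, 0.6, 5.5]
grip_width: 0.269
```

>>> servo_tool:
  moves:
    - {"travel":[0,0,0],"dr":[0,0,0]}
    - {"travel":[0,0,0],"dr":[0,0,0]}
    - {"travel":[0,0,0],"dr":[0,0,0]}
    - {"travel":[0,0,0],"dr":[0,0,0]}
    - {"travel":[0,0,0],"dr":[0,0,0]}
    - {"travel":[0,0,-20],"dr":[0,0,0]}
    - {"travel":[0,0,-50],"dr":[0,0,0]}
    - {"travel":[0,0,-40],"dr":[0,0,0]}
    - {"travel":[-55,5,0],"dr":[0,0,0]}
    - {"travel":[-55,10,0],"dr":[0,0,0]}
    - {"travel":[-50,10,0],"dr":[0,0,0]}
    - {"travel":[-26,3,0],"dr":[0,0,0]}
  claw: 0

```text
clock: 20.55
position: [0.4184, -0.2677, 0.111]
ee_rot: [1.0, -0.001, -0.0, 0.001]
ft_force: [-0.3, 0.5, 0.0]
grip_width: 1.001
```

>>> servo_tool:
  moves:
    - {"travel":[0,0,30],"dr":[0,0,0]}
    - {"travel":[0,0,40],"dr":[0,0,0]}
    - {"travel":[0,0,30],"dr":[0,0,0]}
    - {"travel":[0,0,10],"dr":[0,0,0]}
    - {"travel":[0,0,6],"dr":[0,0,0]}
    - {"travel":[0,0,0],"dr":[0,0,0]}

```text
clock: 21.3
position: [0.4212, -0.2669, -0.0053]
ee_rot: [1.0, -0.0, 0.0, 0.0]
ft_force: [-0.0, -1.1, 0.2]
grip_width: 1.003
```

Run:
```python
from h import *
a=manip.camera("scene"); 
cv2.imwrite("pics/a7.png",cv2.resize(a[100:230,290:450],(720,585),interpolation=cv2.INTER_CUBIC)); o=manip.get_obs();print(o["grip_width"],o["ft_force"],o["position"])
for z in (0,.02,.04): print(px("scene",[[.421-.0425,-.268,z],[.421+.0425,-.268,z]]))
```

```text
0.9993948955652906 [ 0.97873238 -0.33713131  0.90400703] [ 0.42127023 -0.2670117  -0.00519822]
[[400.1489  186.34235]
 [369.05777 177.11713]]
[[401.1647  179.9514 ]
 [369.7441  170.78099]]
[[402.19406 173.43398]
 [370.43903 164.32323]]
```

View pics/a7.png

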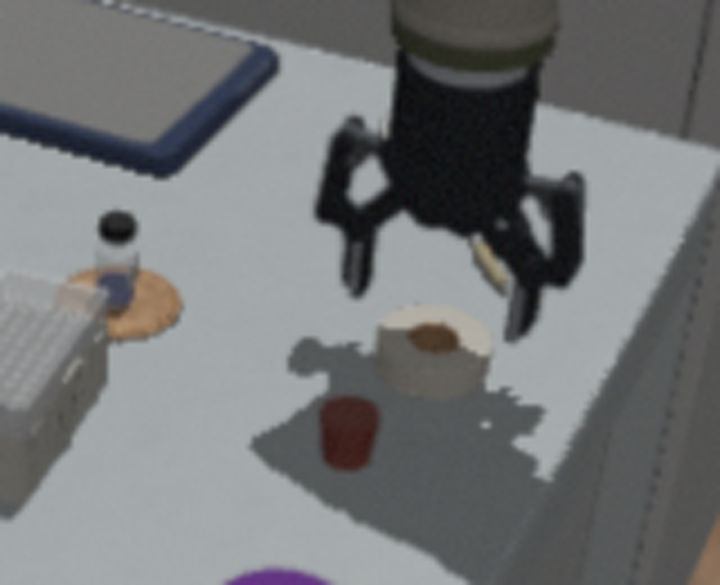

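Vial stands on the right mat. Open fingertips over the tape are at about z=0.036 with TCP at −0.005; going 20 mm lower and gripping.

>>> servo_tool:
  moves:
    - {"travel":[0,0,8],"dr":[0,0,0]}
    - {"travel":[0,0,7],"dr":[0,0,0]}
    - {"travel":[0,0,4],"dr":[0,0,0]}
    - {"travel":[0,0,0],"dr":[0,0,0]}

```text
clock: 21.85
position: [0.4204, -0.2664, -0.0256]
ee_rot: [1.0, -0.0, -0.0, -0.0]
ft_force: [0.9, -0.3, 0.1]
grip_width: 1.0
```

>>> servo_tool:
  moves:
    - {"travel":[0,0,0],"dr":[0,0,0]}
    - {"travel":[0,0,0],"dr":[0,0,0]}
    - {"travel":[0,0,0],"dr":[0,0,0]}
    - {"travel":[0,0,0],"dr":[0,0,0]}
    - {"travel":[0,0,0],"dr":[0,0,0]}
    - {"travel":[0,0,0],"dr":[0,0,0]}
  claw: 1
  squeeze: 25

```text
clock: 22.6
position: [0.4208, -0.2667, -0.0247]
ee_rot: [1.0, -0.0, 0.0, 0.0]
ft_force: [-1.6, 0.7, 5.2]
grip_width: 0.743
```

>>> servo_tool:
  moves:
    - {"travel":[0,0,-10],"dr":[0,0,0]}
    - {"travel":[0,0,-40],"dr":[0,0,0]}
    - {"travel":[0,0,-50],"dr":[0,0,0]}
    - {"travel":[0,-20,0],"dr":[0,0,0]}
    - {"travel":[0,-45,0],"dr":[0,0,0]}
    - {"travel":[0,-50,0],"dr":[0,0,0]}
    - {"travel":[0,-50,0],"dr":[0,0,0]}
    - {"travel":[0,-50,0],"dr":[0,0,0]}
    - {"travel":[0,-50,0],"dr":[0,0,0]}
    - {"travel":[0,-50,0],"dr":[0,0,0]}
    - {"travel":[0,-50,0],"dr":[0,0,0]}
    - {"travel":[0,-50,0],"dr":[0,0,0]}

```text
clock: 24.1
position: [0.4202, 0.1499, 0.0746]
ee_rot: [1.0, -0.0, 0.0, 0.0]
ft_force: [0.7, -0.3, 0.3]
grip_width: 0.745
```

>>> servo_tool:
  moves:
    - {"travel":[0,-50,0],"dr":[0,0,0]}
    - {"travel":[0,-50,0],"dr":[0,0,0]}
    - {"travel":[15,-28.5,0],"dr":[0,0,0]}
    - {"travel":[40,0,0],"dr":[0,0,0]}
    - {"travel":[45,0,0],"dr":[0,0,0]}
    - {"travel":[45,0,0],"dr":[0,0,0]}
    - {"travel":[24,0,0],"dr":[0,0,0]}
    - {"travel":[0,0,30],"dr":[0,0,0]}
    - {"travel":[0,0,25],"dr":[0,0,0]}
    - {"travel":[0,0,15],"dr":[0,0,0]}
    - {"travel":[0,0,0],"dr":[0,0,0]}

```text
clock: 25.48
position: [0.5891, 0.2766, 0.0039]
ee_rot: [1.0, -0.0, -0.001, 0.0]
ft_force: [-0.0, -0.2, 0.4]
grip_width: 0.748
```

Run:
```python
from h import *
a=manip.camera("scene"); 
cv2.imwrite("pics/a8.png",cv2.resize(a[180:350,130:330],(700,595),interpolation=cv2.INTER_CUBIC)); o=manip.get_obs();print(o["grip_width"],o["ft_force"],o["position"])
```

```text
0.7458372861351197 [-0.03006368  0.23794844  0.604178  ] [0.58977129 0.27697004 0.00500202]
```

View pics/a8.png

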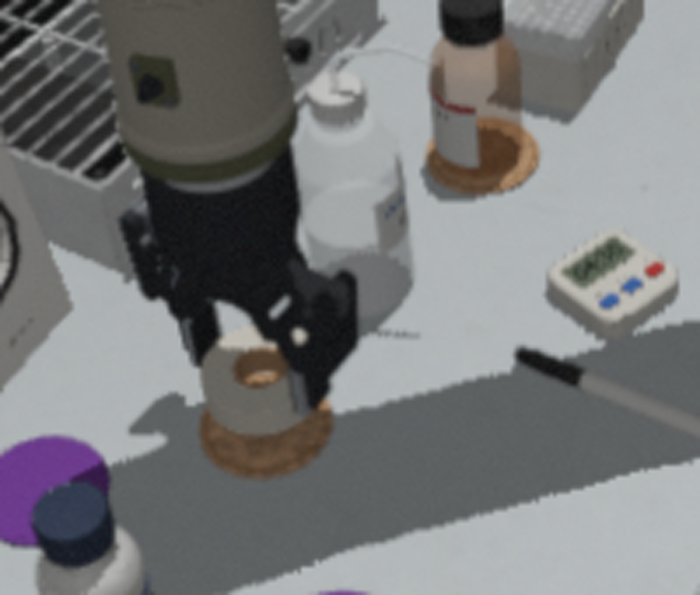

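Tape is level over the left mat, clear of the wash bottle. Lowering.

>>> servo_tool:
  moves:
    - {"travel":[0,0,10],"dr":[0,0,0]}
    - {"travel":[0,0,9],"dr":[0,0,0]}
    - {"travel":[0,0,4],"dr":[0,0,0]}
    - {"travel":[0,0,1.5],"dr":[0,0,0]}
    - {"travel":[0,0,0],"dr":[0,0,0]}

```text
clock: 26.15
position: [0.5901, 0.2768, -0.0196]
ee_rot: [1.0, -0.0, 0.0, -0.0]
ft_force: [-0.4, -0.1, -1.5]
grip_width: 0.745
```

>>> servo_tool:
  moves:
    - {"travel":[0,0,1.5],"dr":[0,0,0]}
    - {"travel":[0,0,0],"dr":[0,0,0]}

```text
clock: 26.4
position: [0.5903, 0.2769, -0.0205]
ee_rot: [1.0, -0.0, 0.0, -0.0]
ft_force: [-1.6, -0.8, 4.7]
grip_width: 0.75
```

>>> servo_tool:
  moves:
    - {"travel":[0,0,0],"dr":[0,0,0]}
    - {"travel":[0,0,0],"dr":[0,0,0]}
    - {"travel":[0,0,0],"dr":[0,0,0]}
    - {"travel":[0,0,-20],"dr":[0,0,0]}
    - {"travel":[0,0,-50],"dr":[0,0,0]}
    - {"travel":[0,0,-50],"dr":[0,0,0]}
    - {"travel":[-40,0,0],"dr":[0,0,0]}
    - {"travel":[-42,0,0],"dr":[0,0,0]}
    - {"travel":[-40,27,0],"dr":[0,0,0]}
    - {"travel":[0,60,0],"dr":[0,0,0]}
    - {"travel":[0,60,0],"dr":[0,0,0]}
    - {"travel":[0,40,0],"dr":[0,0,0]}
  claw: 0

```text
clock: 27.9
position: [0.468, 0.0871, 0.0998]
ee_rot: [1.0, -0.001, 0.001, 0.001]
ft_force: [0.0, 0.6, 0.4]
grip_width: 0.999
```

>>> servo_tool:
  moves:
    - {"travel":[0,0,0],"dr":[0,0,-10.3]}
    - {"travel":[0,0,0],"dr":[0,0,-10.3]}
    - {"travel":[0,0,0],"dr":[0,0,-10.3]}
    - {"travel":[0,0,0],"dr":[0,0,-10.3]}
    - {"travel":[0,0,0],"dr":[0,0,-10.3]}
    - {"travel":[0,0,0],"dr":[0,0,-10.3]}
    - {"travel":[0,0,0],"dr":[0,0,-10.2]}
    - {"travel":[0,0,0],"dr":[0,0,0]}

```text
clock: 28.9
position: [0.468, 0.0901, 0.0996]
ee_rot: [0.809, 0.587, 0.0, 0.0]
ft_force: [-0.2, -0.2, -0.3]
grip_width: 1.0
```

Run:
```python
from h import *
a=manip.camera("scene"); b=manip.camera("top"); cv2.imwrite("pics/s9.png",a); cv2.imwrite("pics/t9.png",b)
o=manip.get_obs();print(o["grip_width"],o["position"],o["ee_rot"],o["joint_pos"])
a=cv2.resize(a[170:330,160:360],(450,360)); b=cv2.resize(b[150:280,170:300],(350,350))
cv2.imwrite("pics/a9.png",np.hstack([a,cv2.copyMakeBorder(b,0,10,0,0,0)]))
```

```text
1.0003812073396077 [0.46799023 0.0899371  0.09931917] [8.10362180e-01 5.85929189e-01 1.15392953e-04 3.31113440e-04] [ 0.89167809  0.37875304 -1.33833607  1.92148911  0.40400059  1.15990511
  0.65343103]
```

View pics/a9.png

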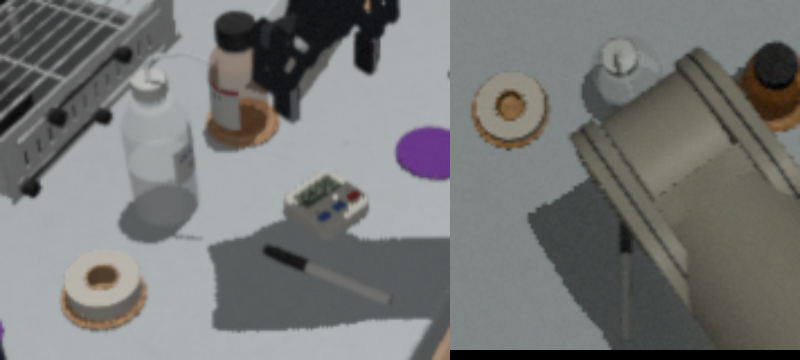

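Tape lies flat on the left mat. Gripper is above the timer; descending.

>>> servo_tool:
  moves:
    - {"travel":[0,0,30],"dr":[0,0,0]}
    - {"travel":[0,0,40],"dr":[0,0,0]}
    - {"travel":[0,0,30],"dr":[0,0,0]}
    - {"travel":[0,0,15],"dr":[0,0,0]}
    - {"travel":[0,0,6],"dr":[0,0,0]}
    - {"travel":[0,0,4],"dr":[0,0,0]}
    - {"travel":[0,0,0],"dr":[0,0,0]}

```text
clock: 29.88
position: [0.4683, 0.0898, -0.0257]
ee_rot: [0.809, 0.587, 0.0, 0.0]
ft_force: [-0.3, -0.5, 0.1]
grip_width: 1.003
```

>>> servo_tool:
  moves:
    - {"travel":[0,0,0],"dr":[0,0,0]}
    - {"travel":[0,0,0],"dr":[0,0,0]}
    - {"travel":[0,0,0],"dr":[0,0,0]}
    - {"travel":[0,0,0],"dr":[0,0,0]}
    - {"travel":[0,0,0],"dr":[0,0,0]}
    - {"travel":[0,0,0],"dr":[0,0,0]}
  claw: 1
  squeeze: 25

```text
clock: 30.62
position: [0.4683, 0.0898, -0.0256]
ee_rot: [0.809, 0.587, 0.0, 0.0]
ft_force: [-1.5, -0.6, 5.5]
grip_width: 0.718
```

Run:
```python
from h import *
out=[]
for n,(x0,y0,x1,y1) in(("top",(305,150,375,205)),("scene",(260,150,330,220))):
    im=cv2.imread(f"pics/{n}0.png"); s=400/(x1-x0); k=cv2.resize(im[y0:y1,x0:x1],(400,int(s*(y1-y0))),interpolation=cv2.INTER_CUBIC)
    for ang,col in((5.5,(0,0,255)),):
        a=np.radians(ang); R=np.array([[np.cos(a),-np.sin(a)],[np.sin(a),np.cos(a)]])
        q=np.array([[31,56],[31,-56],[-31,-56],[-31,56]])/1e3@R.T+[.598,-.104]
        u=(px(n,np.c_[q,np.full(4,.064)])-[x0,y0]+.5)*s
        cv2.polylines(k,[np.int32(u)],True,col,1)
    out.append(cv2.copyMakeBorder(k,0,400-k.shape[0],0,0,0))
cv2.imwrite("pics/r.png",np.hstack(out))
```

```text
(no output)
```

View pics/r.png

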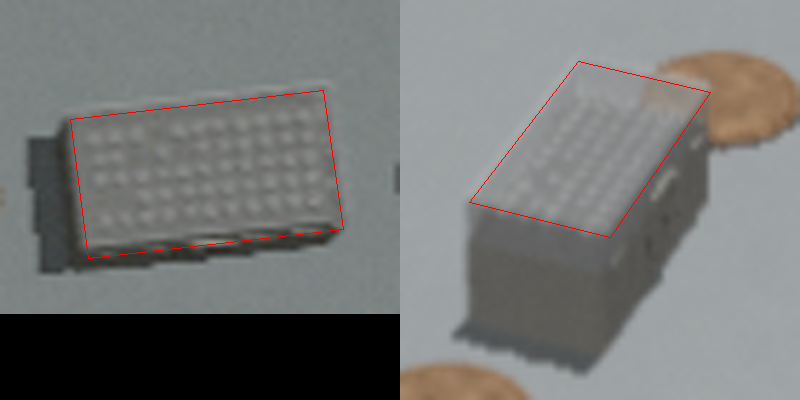

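>>> servo_tool:
  moves:
    - {"travel":[0,0,-10],"dr":[0,0,0]}
    - {"travel":[0,0,-40],"dr":[0,0,0]}
    - {"travel":[0,0,-50],"dr":[0,0,0]}
    - {"travel":[0,0,-30],"dr":[0,0,0]}
    - {"travel":[0,0,0],"dr":[0,0,0]}

```text
clock: 31.25
position: [0.4692, 0.0901, 0.1061]
ee_rot: [0.809, 0.587, 0.001, 0.001]
ft_force: [-0.3, -0.8, -1.3]
grip_width: 0.716
```

The projected lid rectangle fits both views within 1–2 mm (centre about (0.599,−0.104), turned 5.5°). Moving the timer sideways first, then turning.

>>> servo_tool:
  moves:
    - {"travel":[-36.9,12.1,0],"dr":[0,0,0]}
    - {"travel":[-36.9,12.1,0],"dr":[0,0,0]}
    - {"travel":[-36.9,12.1,0],"dr":[0,0,0]}
    - {"travel":[-36.9,12.1,0],"dr":[0,0,0]}
    - {"travel":[-36.9,12.1,0],"dr":[0,0,0]}
    - {"travel":[0,0,0],"dr":[0,0,-7.9]}
    - {"travel":[0,0,0],"dr":[0,0,-7.9]}
    - {"travel":[0,0,0],"dr":[0,0,-7.9]}
    - {"travel":[0,0,0],"dr":[0,0,0]}

```text
clock: 32.38
position: [0.4678, -0.1041, 0.1032]
ee_rot: [0.672, 0.741, -0.0, -0.001]
ft_force: [-0.2, 0.7, -0.7]
grip_width: 0.715
```

```bash
python3 -c "
from h import *
o=manip.get_obs();print(o['position'],o['ee_rot'],o['joint_pos'],2*np.degrees(np.arctan2(o['ee_rot'][1],o['ee_rot'][0])))"
```

```text
[ 0.46776748 -0.10414303  0.10316897] [ 6.71530268e-01  7.40976887e-01 -2.58550618e-05 -5.93262183e-04] [ 1.33170063  0.43748236 -1.40326013  1.90904772  0.46474303  1.19547789
  1.43237416] 95.62941815199964
```

>>> servo_tool:
  moves:
    - {"travel":[-3.1,32.6,0],"dr":[0,0,0]}
    - {"travel":[-3.1,32.6,0],"dr":[0,0,0]}
    - {"travel":[-3.2,32.6,0],"dr":[0,0,0]}
    - {"travel":[-3.2,32.6,0],"dr":[0,0,0]}
    - {"travel":[0,0,10],"dr":[0,0,0]}
    - {"travel":[0,0,10],"dr":[0,0,0]}
    - {"travel":[0,0,10],"dr":[0,0,0]}
    - {"travel":[0,0,0],"dr":[0,0,0]}

```text
clock: 33.38
position: [0.5982, -0.1045, 0.0729]
ee_rot: [0.672, 0.741, -0.001, -0.0]
ft_force: [0.0, 0.4, -0.6]
grip_width: 0.718
```

```bash
python3 -c "
from h import *
o=manip.get_obs();print(o['position'],o['ee_rot'],o['joint_pos'],2*np.degrees(np.arctan2(o['ee_rot'][1],o['ee_rot'][0])))"
```

```text
[ 0.59818853 -0.10445707  0.07286462] [ 6.71622828e-01  7.40892786e-01 -6.43214862e-04 -4.92440984e-04] [ 0.92111817  0.68993936 -1.14258665  1.61507809  0.6515321   1.26960923
  1.32985886] 95.61508717236929
```

>>> servo_tool:
  moves:
    - {"travel":[0,0,12],"dr":[0,0,0]}
    - {"travel":[0,0,12],"dr":[0,0,0]}
    - {"travel":[0,0,6],"dr":[0,0,0]}
    - {"travel":[0,0,2.5],"dr":[0,0,0]}
    - {"travel":[0,0,0],"dr":[0,0,0]}

```text
clock: 34.0
position: [0.5994, -0.1039, 0.0413]
ee_rot: [0.671, 0.741, 0.0, 0.0]
ft_force: [-0.6, 0.2, -0.0]
grip_width: 0.717
```

>>> servo_tool:
  moves:
    - {"travel":[0,0,1],"dr":[0,0,0]}
    - {"travel":[0,0,0],"dr":[0,0,0]}

```text
clock: 34.25
position: [0.5994, -0.104, 0.0405]
ee_rot: [0.671, 0.741, 0.0, 0.0]
ft_force: [1.0, -0.6, -0.3]
grip_width: 0.717
```

>>> servo_tool:
  moves:
    - {"travel":[0,0,1],"dr":[0,0,0]}
    - {"travel":[0,0,0],"dr":[0,0,0]}

```text
clock: 34.5
position: [0.5993, -0.104, 0.0393]
ee_rot: [0.671, 0.741, -0.0, 0.0]
ft_force: [0.2, 0.5, -1.7]
grip_width: 0.716
```

>>> servo_tool:
  moves:
    - {"travel":[0,0,1],"dr":[0,0,0]}
    - {"travel":[0,0,0],"dr":[0,0,0]}

```text
clock: 34.75
position: [0.5994, -0.104, 0.0389]
ee_rot: [0.671, 0.741, -0.0, 0.0]
ft_force: [-2.6, -1.1, 4.3]
grip_width: 0.716
```

Touching the lid; release, lift and back off.

>>> servo_tool:
  moves:
    - {"travel":[0,0,0],"dr":[0,0,0]}
    - {"travel":[0,0,0],"dr":[0,0,0]}
    - {"travel":[0,0,0],"dr":[0,0,0]}
    - {"travel":[0,0,-10],"dr":[0,0,0]}
    - {"travel":[0,0,-40],"dr":[0,0,0]}
    - {"travel":[0,0,-50],"dr":[0,0,0]}
    - {"travel":[0,0,-50],"dr":[0,0,0]}
    - {"travel":[0,-40,0],"dr":[0,0,0]}
    - {"travel":[0,-40,0],"dr":[0,0,0]}
    - {"travel":[-30,-20,0],"dr":[0,0,0]}
    - {"travel":[-60,-10,0],"dr":[0,0,0]}
    - {"travel":[-60,0,0],"dr":[0,0,0]}
  claw: 0

```text
clock: 36.25
position: [0.504, -0.2664, 0.1895]
ee_rot: [0.671, 0.741, -0.001, 0.001]
ft_force: [1.5, -0.6, 0.8]
grip_width: 1.005
```

>>> servo_tool:
  moves:
    - {"travel":[-55,0,0],"dr":[0,0,0]}
    - {"travel":[-55,0,0],"dr":[0,0,0]}
    - {"travel":[0,0,0],"dr":[0,0,0]}

```text
clock: 36.62
position: [0.5144, -0.3784, 0.1878]
ee_rot: [0.674, 0.739, 0.0, -0.0]
ft_force: [1.0, 0.6, -0.5]
grip_width: 1.001
```

Run:
```python
from h import *
a=manip.camera("scene"); b=manip.camera("top"); cv2.imwrite("pics/sF.png",a); cv2.imwrite("pics/tF.png",b)
a=cv2.resize(a[130:350,170:390],(400,400),interpolation=cv2.INTER_CUBIC); b=cv2.resize(b[145:225,160:420],(780,240),interpolation=cv2.INTER_CUBIC)
c=np.zeros((600,800,3),np.uint8); c[:240,:780]=b; c[240:,:360]=cv2.resize(a,(360,360)); cv2.imwrite("pics/fin.png",c)
im=cv2.imread("pics/tF.png")
for n,roi,z in (("tape",(175,172,210,208),.024),("timer",(318,160,365,200),.081)):
    for k in blobs(im,(15,14,115),(40,90,255),roi,80): print(n,cv2.minAreaRect(np.float32(pt("top",k.reshape(-1,2),z))))
for n,roi,z in (("amber",(265,155,310,205),.124),("vial",(375,165,405,195),.054)):
    for k in blobs(im,(0,0,0),(180,255,45),roi,20): print(n,pt("top",k.reshape(-1,2).mean(0)[None],z))
for k in blobs(im,(5,90,90),(25,255,255),(150,150,430,215),20): print("mat",cv2.boundingRect(k))
```

```text
tape ((0.5914497375488281, 0.2713283598423004), (0.06258026510477066, 0.06859100610017776), 26.219141006469727)
timer ((0.5993868112564087, -0.10482129454612732), (0.06012909486889839, 0.05999306961894035), 6.17520809173584)
amber [[0.600954   0.02297965]]
vial [[ 0.60754906 -0.23917096]]
mat (178, 187, 27, 18)
mat (188, 185, 10, 10)
mat (280, 174, 25, 25)
mat (375, 167, 29, 27)
```

View pics/fin.png

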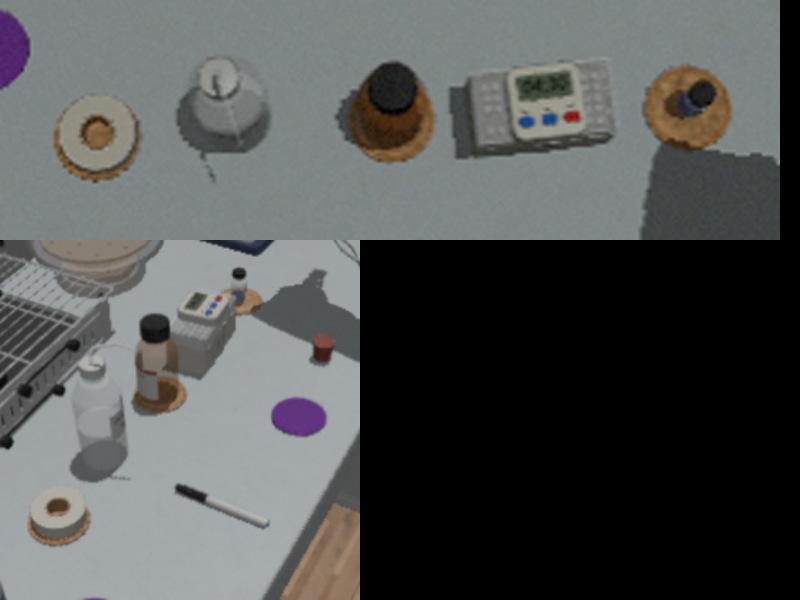

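The row is right: tape on the left mat, amber on the middle mat, timer centred on the tip box, vial on the right mat. One number check on the tape, since its mask took in some of the cork.

Run:
```python
from h import *
im=cv2.imread("pics/tF.png")
print(pt("top",[[98/3+160-.3,131/3+145-.3]],.024))
for k in blobs(im,(15,14,115),(40,70,255),(175,172,210,208),80):
    (u,v),r=cv2.minEnclosingCircle(k); e=cv2.fitEllipse(k); print(u,v,r,pt("top",[[e[0][0],e[0][1]]],.024),e[1])
```

```text
[[0.59143435 0.27215694]]
192.15562438964844 187.54635620117188 13.625346183776855 [[0.59098988 0.27320682]] (23.717443466186523, 25.403724670410156)
```

```bash
python3 -c "
from workcell import manip
print(manip.hand_in())"
```

```text
the job is handed in; nothing more can be done
None
```

All four things are in their places, set out in the order asked, and the job was handed in at about 37 s of the 112 s allowed. The tip box and wash bottle look unmoved in the last pictures. No unexpected contact showed at the wrist.

| Thing | Place | Offset in the last check |
|---|---|---|
| Amber bottle | middle mat, upright | about 2 mm |
| Vial | right mat, beside the tip box, upright | under 1 mm |
| Tape roll | left mat, beside the wash bottle, flat | about 4 mm along the row |
| Timer | on the tip-box lid, face up | about 1 mm |

- **Tape roll:** at about 4 mm it is the least centred. I left it because it still lies wholly on its mat. A first colour-mask reading of it also took in some cork, so I measured it again.
- **Fingertips:** they stood about 20 mm farther back than the TCP figures suggest. My first two grips on the amber bottle were too high, so I opened and gripped again lower before lifting.
- **Budget:** I viewed 14 pictures, the full allowance.

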